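Release the last swing bolt of an archive's vacuum drying chamber

ROBOT

A 6-joint arm with a two-finger parallel gripper is mounted at the origin on the work surface. World frame = base frame: x ahead of the robot, y to its left, z up, the work surface at z = 0. Lengths are in m, angles in rad, forces in N, time in s.
With the tool pointing down it reaches from about 0.325 to 0.9 m from the base axis. Payload 6.1 kg.
Tool frame: the origin (TCP) lies at the very end of the fingers, on their centre line; the grasp point (between the pads) lies 19 mm behind it (arm.tcp_to_grasp is the distance from the TCP to the grasp point, in m); z points along the fingers, y is the line along which they close (so a half turn about z gives the same grasp; the last joint's range is limited). The gripper opens to 85 mm and grips with 20 to 120 N. Pads are 22 mm wide; open, the fingers measure 114 mm over their backs; the gripper's body (76 mm by 85 mm) begins 54 mm behind the grasp point. The pads swing forward as they close: fully open they stand 13 mm farther back than shut.
Start: joints at [-1.469, 0.22, 1.526, -0, 1.395, -0.126], TCP at [0.141, -0.609, 0.231] pointing down, gripper open.
Joint ranges: [-2.98, 2.98], [-0.91, 2.08], [0.09, 2.57], [-1.24, 4.39], [0.2, 2.65], [-2.68, 2.68]. Speed limits (rad/s): [2.57, 2.57, 3.01, 3.14, 3.14, 3.14].

INTERFACE

Orientations are given as a 3x3 rotation matrix whose columns are the frame's x, y, z axes.
In Python, from workcell import arm gives the robot as it stands. The module is installed in compiled form; this text tells all that it offers.
- The arm moves only by the shell command python3 -m inch 'ROWS'. ROWS is text: rows parted by semicolons, each of 7 numbers parted by spaces: the shift along the tool's x, y, z in cm, then the turn, a rotation vector about the tool's x, y, z in rad, then the finger opening in cm, from 0 to 8.54. A call has 1 to 12 rows; each row is the pose to reach, as a shift and turn from the pose commanded when the call began, along the tool's axes at that moment; what a row does not reach only later rows make up. A row lasts 1/12 s, in which the tool goes at most 41.7 mm and 7.16 degrees, less where a joint would pass 70% of its speed; a pose out of reach is approached as far as the arm can. A call with a gripper value outside its range is refused whole. The fingers move at their own pace and stop on an object; the grip force is fixed at half the most. Time passes only in rows, so rows that repeat a pose let the fingers close. It gives the time, the measured TCP pose, the force, the opening and the grip force at its end, in the units of the state.
- arm.state(): the state, without advancing time (a new reading comes with each control period).
- arm.capture(name): name is "scene" or "top" or "wrist"; returns (picture, depth): 420x560x3 uint8, red, green, blue; 420x560 float32, m along the optical axis (not along the pixel's ray), 0 where there is no reading.
- arm.camera_params(name): a dict with "fx", "fy", "cx", "cy" (pixels), "world_from_camera" (4x4, takes a point from camera to world coordinates). Camera axes: x right, y up, looking along -z (the intrinsics and any distortion apply to the point x, -y, -z); pixel columns grow to the right and rows downward; lengths in m; the calibration is good to about 2 mm. A picture is of the moment at which its call begins: read the wrist's pose just before it. camera_params takes no time and is no camera call; for the wrist camera it gives the pose at the moment of the call.
- arm.hand_in(): hands the job in; it is judged then, once.
The state is a dict: "clock": time; "joints": joint angles; "dq": joint speeds; "joint_efforts": joint torques, N m; "eef_pos": TCP position; "tool_rot": TCP orientation; "ft_force": force on the tool from outside, world axes, zero at the start; "moment": the same for the moment, N m; "gripper_width": opening from 0.0 (shut) to 1.0 (fully open); "finger_force": force on a finger pad.
Only numpy, scipy, OpenCV 4.12 (cv2) and the standard library are available. Lean on these libraries where they do the work, as an engineer would, in place of code of your own. Each camera call takes 0.05 s, during which the arm holds its last target. There are 200 camera calls.

TASK

The damp film is dry: release the one swing bolt that still holds down the lid of the vacuum drying chamber. Loosen its wing nut just until it clears the raised lip of the slotted lug, not on to the captive pin at the bolt's end; then swing the bolt out of the slot and fold it right down to its stop, as the other bolt already is. Feel whether it is free and never force it against the lip; do not lean on the lid, leave it shut, and leave the things on the bench alone.

Things in the scene. Friction and masses are not known exactly. Their poses are not given: they have to be found in the camera images.
- chamber: Grey vacuum chamber fixed on the bench: body 230 (x) by 270 (y) mm, flange 260 by 300 mm; flat aluminium lid, 18 mm thick, top 178 mm above the bench, hinged at the back. Origin: centre of the underside. -x points out of the front, where two swing bolts stand 148 mm before the origin: the fastened one at y -70 mm, a folded, fixed one at y +70 mm. The lid is bare for 60 mm round the nut.
- nut: Plain steel wing nut on the upright bolt; its pose tells turn and lean, not its height on the thread. Origin: on the bolt's axis, 70 mm from the pin; z up the bolt; x along the wings. At the start its underside lies 0 to 3 mm above the origin. Foot 21 mm across, 4 mm high; hub 19 mm across, up to 12 mm. Wings 9 mm thick, flat, 8 to 33 mm out on each side, 9 to 36 mm above the underside.
- bolt_end (a point): Top of the bolt's end, 94.5 mm from its hinge pin, between the wings, up to 25 mm above the underside of the tight nut: grip the wings above it. A captive cross pin, 5 mm thick and 14 mm long, through the end of the rod keeps the nut on. Once the nut is free of the lip, its hub has only 0.1 to 0.3 turn left to this pin and must not reach it.
- lug_seat (a point): Point on the upright bolt's axis at the top of the lid's slotted lug when the lid is clamped hardest. Axes as the chamber's. The slot is 15 mm wide, the lug 43 mm; the slot's mouth opens to the chamber's front, the lug ends 10.5 mm in front of this point. The soft gasket lets lid and lug stand 0 to 3 mm higher at the start, 3.1 mm when the nut is loose (not in this reading).
- lug_lip (a point): Raised lip across the lug's mouth, on both sides of the slot, 3 mm high, from 8 to 10.5 mm in front of lug_seat. This point: on the lug's top, 9.2 mm in front of lug_seat. Tried too soon, the bolt is stopped, or rubs, at 0.03 to 0.25 rad of lean; as its foot dips, the nut must stand 3 mm or more over the lug to slip by, 3.8 mm to pass untouched. Over 18 N on either side spoils it.
- nut_grip (a point): Point on the bolt's axis, 101 mm from the hinge pin: middle of the grippable part of the wings when tightest. Counter-clockwise from above loosens, 6 mm rise a turn. Gasket thrust (30 to 100 N) makes it stiff at first, up to 0.3 N m, later 0.06. It comes free after 0.45 to 1.15 turns, depending on how tight it was done up, which is not known: feel for it by trying the bolt gently.
- bolt_pin (a point): Centre of the pin on which the swing bolt (12 mm steel rod with an eye at its foot) hinges, 108 mm above the bench and 70 mm below lug_seat. The pin is level, along the chamber's y axis.
- bolt (a joint): Lean of the swing bolt (rad): 0 upright in its slot, growing as it swings out to the chamber's front and down, 1.57 level, 1.75 at its stop. The pivot is stiff (about 0.15 N m): the bolt stays where it is left. It leans at most 0.04 inwards.
- film_box: Cardboard microfilm carton, 104 by 104 by 42 mm, a bystander. Origin: centre of its underside.
- film_can: Round aluminium film can, 128 mm diameter, 36 mm high, a bystander. Origin: centre of its underside.
- desiccant_jar: Amber glass jar with a white cap, 60 mm diameter, 90 mm high, a bystander. Origin: centre of its underside.

How it is judged:
By the outcome, as a careful person would: the job done as asked, in the order asked, and still so for the second after the job is handed in, with the robot touching nothing.
It also fails if it takes over 72 s, if anything falls off the work surface, if the arm or the gripper's body presses on something with over 40 N, if the wrist force passes 120 N, or if a joint passes its speed limit or range.

## Working session

There is one attempt and no reset: what is moved stays moved. The work goes in short steps, Python scripts to look and compute and a shell command to move; the robot and the scene stay as the last step left them, time stands still between calls to the robot, and variables do not carry over. Pictures are saved under pics/ and viewed, at most 10 in all, crops included, and the job is handed in when it is done.

```bash
mkdir -p pics; cat > h.py <<'E'
import numpy as np, cv2
from workcell import arm
def cap(n,f):
    P=arm.camera_params(n); im,d=arm.capture(n)
    cv2.imwrite('pics/'+f+'.png',im[:,:,::-1]); np.savez('pics/'+f+'.npz',im=im,d=d,**{k:np.array(v) for k,v in P.items()}); return im,d,P
def pt(P,d,u,v,z=None):
    T=np.array(P['world_from_camera']); r=np.array([(u-P['cx'])/P['fx'],-(v-P['cy'])/P['fy'],-1])
    if z is None: return (T@np.r_[r*d[int(round(v)),int(round(u))],1])[:3]
    w=T[:3,:3]@r; return T[:3,3]+w*(z-T[2,3])/w[2]
def proj(P,p):
    T=np.linalg.inv(np.array(P['world_from_camera'])); c=T[:3,:3]@np.array(p)+T[:3,3]
    return P['cx']+P['fx']*c[0]/-c[2], P['cy']-P['fy']*c[1]/-c[2]
E
python3 - <<'E'
from h import *
a=cap('top','top0')[0]; b=cap('scene','sc0')[0]
for n in('top','scene'):print(arm.camera_params(n))
E
```

```text
{'fx': 441.1725815211399, 'fy': 441.1725815211399, 'cx': 272.06505274149055, 'cy': 210.4258883210854, 'world_from_camera': array([[ 0.01752962,  0.98864857, -0.14922039,  0.38950479],
       [-0.99983295,  0.01656058, -0.00773415,  0.14160533],
       [-0.00517518,  0.14933104,  0.98877371,  1.04863773],
       [ 0.        ,  0.        ,  0.        ,  1.        ]])}
{'fx': 521.1098305784382, 'fy': 521.1098305784382, 'cx': 276.02912467845215, 'cy': 212.67538883088625, 'world_from_camera': array([[-0.22682579, -0.71106252,  0.66553749,  1.38969082],
       [ 0.97392715, -0.16840592,  0.15200445,  0.34351757],
       [ 0.00399579,  0.68266356,  0.7307219 ,  1.06402048],
       [ 0.        ,  0.        ,  0.        ,  1.        ]])}
```

View pics/top0.png

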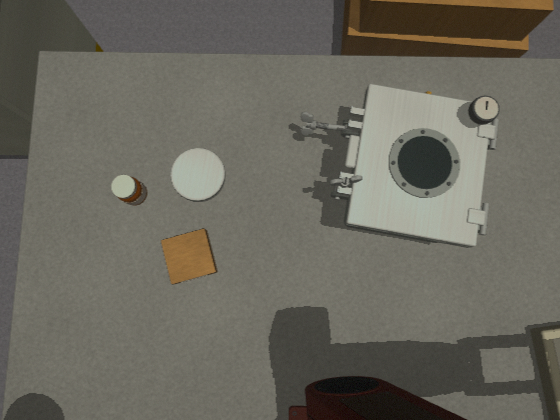

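View pics/sc0.png

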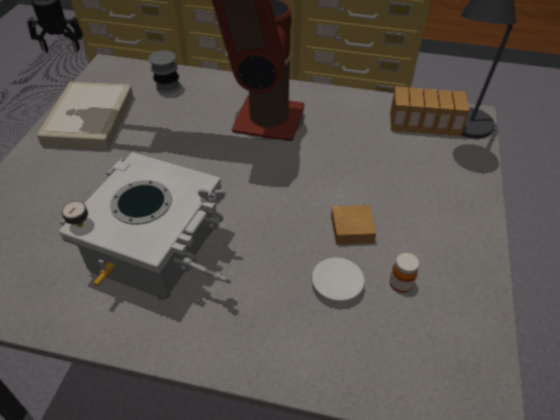

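The top view shows the lid with corners near (370,85), (498,105), (475,245) and (347,225). Its front faces left, towards world +y. The upright nut is at about (346,181) and the folded bolt at about (318,126). Next I'll fit the chamber pose and enlarge the nut.

```bash
python3 - <<'E'
from h import *
Z=np.load('pics/top0.npz'); P={k:Z[k] for k in('fx','fy','cx','cy','world_from_camera')}; d=Z['d']; im=Z['im']
# lid top by depth
v,u=np.mgrid[0:420,0:560]; T=P['world_from_camera']
c=np.stack([(u-P['cx'])/P['fx']*d,-(v-P['cy'])/P['fy']*d,-d],-1); w=c@T[:3,:3].T+T[:3,3]
m=(abs(w[...,2]-.178)<.008)&(u>330)&(u<510)&(v>70)&(v<260)&(d>0)
m=cv2.morphologyEx(m.astype(np.uint8),cv2.MORPH_OPEN,np.ones((25,25)))
n,l,s,_=cv2.connectedComponentsWithStats(m); k=1+s[1:,4].argmax(); p=w[l==k]
print(len(p),np.median(p[:,2]))
r=cv2.minAreaRect((p[:,:2]*1000).astype(np.float32)); print(r,cv2.boxPoints(r))
for a in[(370,85),(498,105),(475,245),(347,225)]: print(pt(P,d,*a,z=.178))
for a in[(346,181),(338,180),(357,180)]: print(a,pt(P,d,*a))
m=(w[...,2]>.19)&(u>325)&(u<372)&(v>150)&(v<210)&(d>0)
print(w[m].round(3)[:60:2], w[m].mean(0))
cr=cv2.resize(im[100:215,280:400],None,fx=6,fy=5.2,interpolation=cv2.INTER_CUBIC); cv2.imwrite('pics/c0.png',cr[:,:,::-1])
E
```

```text
1416 0.17771665519465607
((698.7965087890625, -215.38836669921875), (77.93122863769531, 93.11231994628906), 0.2306920737028122) [[ 659.6438  -168.98947]
 [ 660.0187  -262.10104]
 [ 737.9492  -261.78726]
 [ 737.57434 -168.67569]]
[ 0.78848253 -0.05091412  0.178     ]
[ 0.74883443 -0.31418931  0.178     ]
[ 0.45878787 -0.25208384  0.178     ]
[ 0.49414555 -0.00076478  0.178     ]
(346, 181) [0.57815704 0.00431525 0.20123403]
(338, 180) [0.57825348 0.0210312  0.20858212]
(357, 180) [ 0.57918649 -0.01614536  0.20712487]
[[ 0.589 -0.02   0.209]
 [ 0.587 -0.01   0.207]
 [ 0.585 -0.013  0.214]
 [ 0.585 -0.016  0.218]
 [ 0.585 -0.02   0.217]
 [ 0.587 -0.026  0.208]
 [ 0.586  0.006  0.202]
 [ 0.586  0.002  0.202]
 [ 0.584 -0.006  0.212]
 [ 0.584 -0.009  0.213]
 [ 0.583 -0.013  0.215]
 [ 0.584 -0.017  0.214]
 [ 0.584 -0.021  0.211]
 [ 0.585 -0.026  0.207]
 [ 0.584  0.008  0.202]
 [ 0.584  0.004  0.202]
 [ 0.584 -0.003  0.202]
 [ 0.582 -0.006  0.211]
 [ 0.582 -0.01   0.211]
 [ 0.582 -0.013  0.211]
 [ 0.582 -0.017  0.213]
 [ 0.582 -0.021  0.212]
 [ 0.583 -0.026  0.209]
 [ 0.579  0.029  0.213]
 [ 0.578  0.026  0.216]
 [ 0.58   0.021  0.211]
 [ 0.58   0.017  0.211]
 [ 0.58   0.014  0.21 ]
 [ 0.582  0.008  0.2  ]
 [ 0.582  0.004  0.201]] [0.57841348 0.00518476 0.2052683 ]
```

View pics/c0.png

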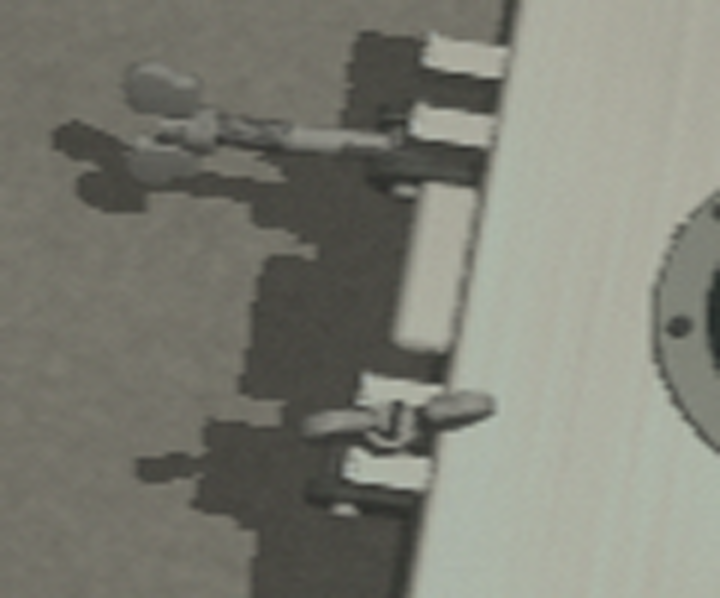

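The crop shows the nut's wings at crop (335,424) and (460,406) and the bolt end near (395,418). The slot opens to the left, and the lug tabs are above and below the nut. Now I'll compute the approach.

```bash
python3 - <<'E'
from h import *
Z=np.load('pics/top0.npz'); P={k:Z[k] for k in('fx','fy','cx','cy','world_from_camera')}; d=Z['d']
f=lambda x,y,z:pt(P,d,280+x/6,100+y/5.2,z)
print('end',f(395,418,.2025),'wings',f(335,424,.214),f(460,406,.214))
s=arm.state(); R=np.array(s['tool_rot']); p=np.array(s['eef_pos']); print(R.round(3),p,s['clock'])
g=f(395,418,.2025).copy(); g[2]=.33
print('delta tool cm',R.T@(g-p)*100)
W=arm.camera_params('wrist'); T=W['world_from_camera']; print((R.T@(T[:3,3]-p)), (R.T@T[:3,:3]).round(2))
E
```

```text
end [0.57910124 0.00483718 0.2025    ] wings [0.57393099 0.02600329 0.214     ] [ 0.58142611 -0.0142555   0.214     ]
[[ 0.974  0.226 -0.   ]
 [ 0.226 -0.974  0.002]
 [ 0.    -0.002 -1.   ]] [ 0.14109667 -0.6083032   0.23029807] 0.1
delta tool cm [ 56.51850201 -49.85543245  -9.86868179]
[ 0.07276628 -0.00075078 -0.14297923] [[-0.    0.96  0.29]
 [ 1.    0.   -0.  ]
 [-0.    0.29 -0.96]]
```

```bash
python3 -m inch '10 -8.8 -9.8 0 0 -0.1 8.5; 56.5 -49.8 -9.8 0 0 -1.53 8.5; 56.5 -49.8 -9.8 0 0 -1.53 8.5; 56.5 -49.8 -9.8 0 0 -1.53 8.5; 56.5 -49.8 -9.8 0 0 -1.53 8.5; 56.5 -49.8 -9.8 0 0 -1.53 8.5; 56.5 -49.8 -9.8 0 0 -1.53 8.5; 56.5 -49.8 -9.8 0 0 -1.53 8.5; 56.5 -49.8 -9.8 0 0 -1.53 8.5; 56.5 -49.8 -9.8 0 0 -1.53 8.5; 56.5 -49.8 -9.8 0 0 -1.53 8.5; 56.5 -49.8 -9.8 0 0 -1.53 8.5'
cat > d.py <<'E'
import sys
from h import *
s=arm.state(); R=np.array(s['tool_rot']); p=np.array(s['eef_pos']); print('p',p.round(4),'h',np.arctan2(R[1,0],R[0,0]).round(3),'j',np.round(s['joints'],3),'F',np.round(s['ft_force'],1),'M',np.round(s['moment'],3),'ff',s['finger_force'],s['gripper_width'],s['clock'])
if len(sys.argv)>3: print('delta cm',(R.T@(np.array(sys.argv[1:4],float)-p)*100).round(2))
E
python3 d.py .5791 .0048 .328
```

```text
clock: 1.1
eef_pos: [0.4264, -0.2086, 0.3025]
tool_rot: [[-0.138, 0.99, -0.0], [0.99, 0.138, -0.0], [-0.0, -0.0, -1.0]]
ft_force: [1.1, -0.6, -0.1]
gripper_width: 0.993
finger_force: 0.0
p [ 0.4264 -0.2086  0.3025] h 1.709 j [-0.621 -0.187  1.806 -0.     1.522 -0.759] F [ 1.1 -0.6 -0.1] M [ 0.005  0.01  -0.011] ff 0.0 0.9929500461351102 1.1
delta cm [19.03 18.06 -2.55]
```

```bash
python3 -m inch '19 18.1 -2.5 0 0 -0.03 8.5; 19 18.1 -2.5 0 0 -0.03 8.5; 19 18.1 -2.5 0 0 -0.03 8.5; 19 18.1 -2.5 0 0 -0.03 8.5; 19 18.1 -2.5 0 0 -0.03 8.5; 19 18.1 -2.5 0 0 -0.03 8.5; 19 18.1 -2.5 0 0 -0.03 8.5; 19 18.1 -2.5 0 0 -0.03 8.5; 19 18.1 -2.5 0 0 -0.03 8.5;19 18.1 -2.5 0 0 -0.03 8.5'
python3 d.py .5791 .0048 .328
python3 -c "
from h import *
cap('wrist','w1')"
```

```text
clock: 1.93
eef_pos: [0.5795, 0.0006, 0.3268]
tool_rot: [[-0.161, 0.987, -0.002], [0.987, 0.161, -0.0], [-0.0, -0.002, -1.0]]
ft_force: [0.6, -0.5, -0.5]
gripper_width: 0.992
finger_force: 0.0
p [0.5795 0.0006 0.3268] h 1.732 j [-1.350e-01  6.800e-02  1.519e+00 -1.000e-03  1.556e+00 -2.960e-01] F [ 0.6 -0.5 -0.5] M [ 0.01  -0.018  0.019] ff 0.0 0.9920140946437419 1.9333
delta cm [ 0.42  0.03 -0.12]
```

View pics/w1.png

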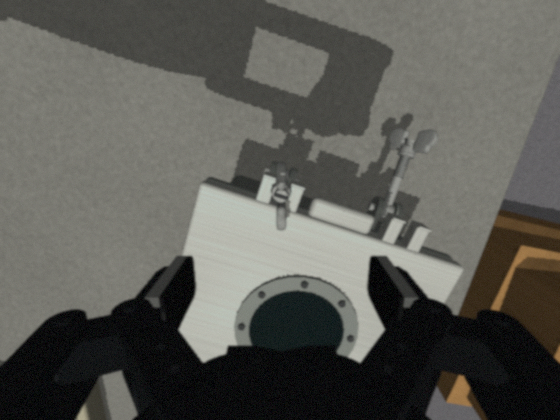

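The wrist view shows the nut at about (281,195), with its wings running from (278,170) to (281,228). I'll enlarge it and project my estimates onto it.

```bash
python3 - <<'E'
from h import *
Z=np.load('pics/w1.npz'); P={k:Z[k] for k in('fx','fy','cx','cy','world_from_camera')}; d=Z['d']; im=Z['im']
print(P['fx'],P['cx'],P['cy'],proj(P,(.5791,.0048,.2025)),proj(P,(.57393,.026,.214)),proj(P,(.5814,-.0143,.214)))
v,u=np.mgrid[0:420,0:560]; T=P['world_from_camera']
c=np.stack([(u-P['cx'])/P['fx']*d,-(v-P['cy'])/P['fy']*d,-d],-1); w=c@T[:3,:3].T+T[:3,3]
m=(w[...,2]>.197)&(u>255)&(u<305)&(v>150)&(v<240)&(d>0); q=w[m]
print(m.sum(),q.mean(0),q.min(0),q.max(0),np.percentile(q[:,2],[50,90,95,98])); 
print(cv2.minAreaRect((q[:,:2]*1000).astype(np.float32)))
m=(abs(w[...,2]-.178)<.008)&(v<300)&(v>200); print('lid z',np.median(w[m][:,2]))
cr=cv2.resize(im[140:250,220:340],None,fx=6,fy=5.4,interpolation=cv2.INTER_CUBIC); cv2.imwrite('pics/c1.png',cr[:,:,::-1])
E
```

```text
295.5324089221621 281.1369179601776 205.45076764985703 (np.float64(281.7419954930827), np.float64(194.5909165504604)) (np.float64(279.8081195915435), np.float64(173.82761542577407)) (np.float64(280.88076073799635), np.float64(218.09360082045524))
656 [0.57807788 0.00603781 0.20955187] [ 0.56935794 -0.02775219  0.1972759 ] [0.587204   0.03580886 0.21676574] [0.21165525 0.21436658 0.21469228 0.21515104]
((578.5025024414062, 3.9921188354492188), (12.965599060058594, 64.62698364257812), 14.467358589172363)
lid z 0.17979417423133176
```

View pics/c1.png

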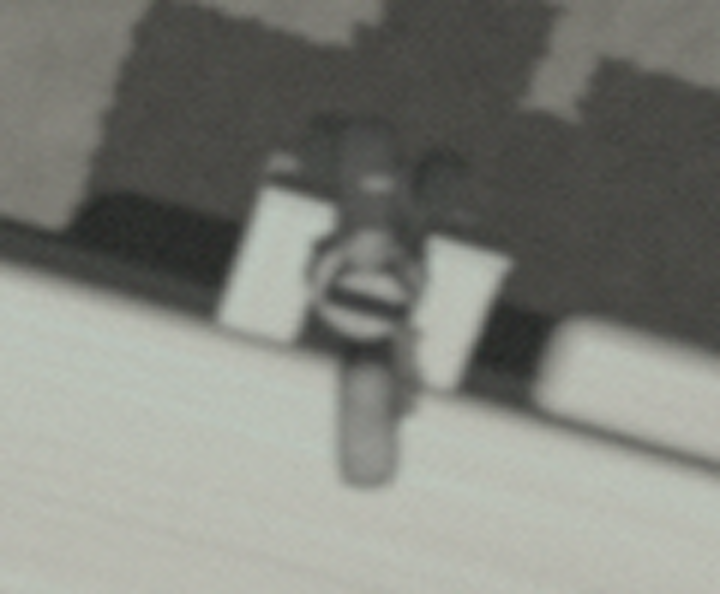

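```bash
python3 -m inch '0.4 0 3 0 0 -0.02 4; 0.4 0 6 0 0 -0.02 4; 0.4 0 9 0 0 -0.02 4; 0.4 0 10 0 0 -0.02 4; 0.4 0 10 0 0 -0.02 4; 0.4 0 10 0 0 -0.02 4'
python3 d.py .5787 .0045 .204
```

```text
clock: 2.48
eef_pos: [0.5794, 0.0046, 0.2281]
tool_rot: [[-0.18, 0.984, -0.0], [0.984, 0.18, -0.0], [-0.0, -0.0, -1.0]]
ft_force: [0.1, -0.5, 1.0]
gripper_width: 0.469
finger_force: 0.0
p [0.5794 0.0046 0.2281] h 1.751 j [-0.128  0.115  1.652 -0.     1.375 -0.309] F [ 0.1 -0.5  1. ] M [ 0.01  -0.012 -0.015] ff 0.0 0.4691771419598997 2.4833
delta cm [ 0.01 -0.07  2.41]
```

```bash
python3 -m inch '0 -0.05 1.2 0 0 0 4; 0 -0.05 2.4 0 0 0 4; 0 -0.05 2.4 0 0 0 4; 0 -0.05 2.4 0 0 0 2; 0 -0.05 2.4 0 0 0 0; 0 -0.05 2.4 0 0 0 0; 0 -0.05 2.4 0 0 0 0; 0 -0.05 2.4 0 0 0 0; 0 -0.05 2.4 0 0 0 0'
python3 d.py .5787 .0045 .204
```

```text
clock: 3.23
eef_pos: [0.5784, 0.0053, 0.2041]
tool_rot: [[-0.181, 0.983, -0.002], [0.983, 0.181, -0.0], [-0.0, -0.002, -1.0]]
ft_force: [-5.6, -0.2, 4.2]
gripper_width: 0.067
finger_force: 58.7
p [0.5784 0.0053 0.2041] h 1.753 j [-1.270e-01  1.320e-01  1.679e+00 -1.000e-03  1.332e+00 -3.090e-01] F [-5.6 -0.2  4.2] M [-0.119  0.842 -0.102] ff 58.746913745999336 0.06715910062608811 3.2333
delta cm [-0.09  0.01  0.01]
```

```bash
python3 -m inch '0 -0.1 0 0 0 0 0; 0 -0.1 -0.01 0 0 -0.1 0; 0 -0.1 -0.02 0 0 -0.2 0; 0 -0.1 -0.03 0 0 -0.3 0'
python3 d.py; python3 -c "
from h import *
cap('wrist','w2')"
```

```text
clock: 3.57
eef_pos: [0.578, 0.0052, 0.2043]
tool_rot: [[-0.467, 0.884, -0.0], [0.884, 0.467, -0.0], [-0.0, -0.0, -1.0]]
ft_force: [-3.9, -1.2, 2.2]
gripper_width: 0.066
finger_force: 59.7
p [0.578  0.0052 0.2043] h 2.057 j [-0.127  0.129  1.681 -0.     1.331 -0.614] F [-3.9 -1.2  2.2] M [-0.077  0.682 -0.341] ff 59.651567079126835 0.06558579235589052 3.5667
```

View pics/w2.png

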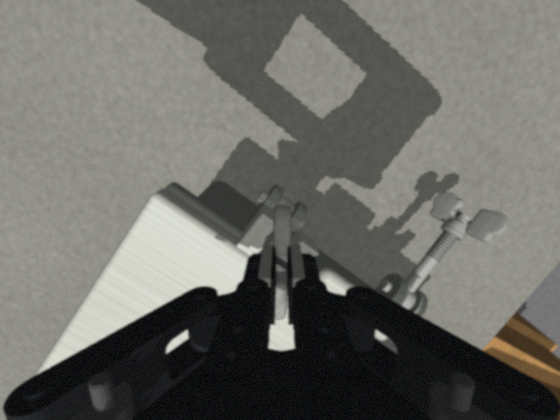

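The nut is held squarely between the pads, with the wing running along the tool axis at (282,225). The reading of Mz = -0.34 is the stiff thread turning. I'll continue.

```bash
python3 -m inch '0.05 -0.09 -0.01 0 0 -0.1 0; 0.05 -0.09 -0.02 0 0 -0.2 0; 0.05 -0.09 -0.03 0 0 -0.3 0; 0.05 -0.09 -0.04 0 0 -0.4 0; 0.05 -0.09 -0.05 0 0 -0.5 0; 0.05 -0.09 -0.06 0 0 -0.6 0; 0.05 -0.09 -0.07 0 0 -0.7 0; 0.05 -0.09 -0.08 0 0 -0.8 0; 0.05 -0.09 -0.09 0 0 -0.9 0'; python3 d.py
```

```text
clock: 4.37
eef_pos: [0.5766, 0.0049, 0.2051]
tool_rot: [[-0.983, 0.186, -0.001], [0.186, 0.983, -0.001], [0.001, -0.001, -1.0]]
ft_force: [-4.9, -2.2, 3.5]
gripper_width: 0.071
finger_force: 59.8
p [0.5766 0.0049 0.2051] h 2.955 j [-1.280e-01  1.260e-01  1.683e+00 -1.000e-03  1.333e+00 -1.512e+00] F [-4.9 -2.2  3.5] M [-0.299  0.866 -0.312] ff 59.79167922399938 0.0705887865477776 4.3667
```

```bash
python3 -m inch '0 0 -0.01 0 0 -0.1 0; 0 0 -0.02 0 0 -0.2 0; 0 0 -0.03 0 0 -0.3 0; 0 0 -0.04 0 0 -0.4 0; 0 0 -0.05 0 0 -0.5 0; 0 0 -0.06 0 0 -0.6 0; 0 0 -0.07 0 0 -0.7 0; 0 0 -0.08 0 0 -0.8 0; 0 0 -0.09 0 0 -0.9 0;  0 0 -0.10 0 0 -1 0'; python3 d.py
```

```text
clock: 5.2
eef_pos: [0.5771, 0.004, 0.2059]
tool_rot: [[-0.687, -0.726, 0.0], [-0.726, 0.687, -0.002], [0.002, -0.002, -1.0]]
ft_force: [-1.7, -4.1, 0.2]
gripper_width: 0.07
finger_force: 59.1
p [0.5771 0.004  0.2059] h -2.329 j [-1.280e-01  1.260e-01  1.682e+00 -2.000e-03  1.333e+00 -2.512e+00] F [-1.7 -4.1  0.2] M [-0.839  0.348 -0.213] ff 59.10510821733624 0.06968697293631787 5.2
```

```bash
python3 -m inch '0 0 0 0 0 0 3; 0 0 0 0 0 0 3;0 0 0 0 0 0 3; 0 0 -1.5 0 0 0 3; 0 0 -3 0 0 0 3; 0 0 -4 0 0 0.12 3; 0 0 -4 0 0 0.24 3; 0 0 -4 0 0 0.36 3; 0 0 -4 0 0 0.48 3; 0 0 -4 0 0 0.6 3; 0 0 -4 0 0 0.72 3; 0 0 -4 0 0 0.84 3' | tail -3; python3 -m inch '0 0 0 0 0 0.12 3; 0 0 0 0 0 0.24 3; 0 0 0 0 0 0.36 3; 0 0 0 0 0 0.48 3; 0 0 0 0 0 0.6 3; 0 0 0 0 0 0.72 3; 0 0 0 0 0 0.84 3;  0 0 0 0 0 0.96 3; 0 0 0 0 0 1.08 3; 0 0 0 0 0 1.2 3; 0 0 0 0 0 1.3 3; 0 0 0 0 0 1.3 3' | tail -1;  python3 d.py; python3 -c "
from h import *
cap('wrist','w3')"
```

```text
ft_force: [0.4, -0.8, 0.3]
gripper_width: 0.35
finger_force: 0.0
finger_force: 0.0
p [0.5773 0.0057 0.2458] h 1.807 j [-0.127  0.097  1.638  0.     1.406 -0.364] F [ 0.5 -0.1  0.6] M [-0.003 -0.053  0.008] ff 0.0 0.348937177777777 7.2
```

```bash
python3 -m inch '0 0 0 0 0 0.12 3; 0 0 0 0 0 0.24 3; 0 0 0 0 0 0.36 3; 0 0 0 0 0 0.48 3; 0 0 0 0 0 0.6 3; 0 0 0 0 0 0.72 3; 0 0 0 0 0 0.84 3;  0 0 0 0 0 0.96 3; 0 0 0 0 0 0.995 3; 0 0 0 0 0 0.995 3' | tail -1;  python3 d.py .5775 .0045 .206; cat > n.py <<'E'
import sys
from h import *
Z=np.load(sys.argv[1]); P={k:Z[k] for k in('fx','fy','cx','cy','world_from_camera')}; d=Z['d']; im=Z['im']
v,u=np.mgrid[0:420,0:560]; T=P['world_from_camera']
c=np.stack([(u-P['cx'])/P['fx']*d,-(v-P['cy'])/P['fy']*d,-d],-1); w=c@T[:3,:3].T+T[:3,3]
x0,y0=float(sys.argv[2]),float(sys.argv[3])
r=np.hypot(w[...,0]-x0,w[...,1]-y0)
m=(r<.042)&(w[...,2]>.2)&(w[...,2]<.23)&(d>0); q=w[m]; ok=q[:,2]>.21
R=cv2.minAreaRect((q[:,:2]*1000).astype(np.float32)); print(len(q),R,'zpct',np.percentile(q[:,2],[50,80,90,95,98]).round(4))
m=(abs(w[...,2]-.178)<.01)&(r<.12)&(d>0)&((w[...,1]-y0)<-.04); print('lid',np.median(w[m][:,2]),m.sum())
E
python3 n.py pics/w1.npz .578 .0045; python3 n.py pics/w3.npz .578 .0045;python3 n.py pics/top0.npz .578 .0045
```

```text
finger_force: 0.0
p [0.5772 0.0055 0.2458] h 0.819 j [-0.127  0.097  1.638  0.     1.406  0.625] F [-0.2  0.1  0.6] M [-0.026 -0.036  0.043] ff 0.0 0.3476856888356434 8.0833
delta cm [-0.05  0.09  3.98]
642 ((578.5025024414062, 3.9921188354492188), (12.965599060058594, 64.62698364257812), 14.467358589172363) zpct [0.2117 0.2138 0.2144 0.2147 0.2152]
lid 0.1798728660332889 10039
1409 ((580.921630859375, 8.187078475952148), (60.283077239990234, 13.103846549987793), 41.020748138427734) zpct [0.2123 0.2152 0.216  0.2165 0.2171]
lid 0.1808653495037646 7770
159 ((580.0634765625, 5.069246292114258), (12.163670539855957, 62.967655181884766), 6.896597862243652) zpct [0.2099 0.2129 0.2141 0.2148 0.2159]
lid 0.1787961114198765 3092
```

```bash
python3 -m inch '0 0 2 0 0 0 3; 0 0.05 3.98 0 0 0 3; 0 0.05 3.98 0 0 0 3;  0 0.05 3.98 0 0 0 1; 0 0.05 3.98 0 0 0 0; 0 0.05 3.98 0 0 0 0; 0 0.05 3.98 0 0 0 0; 0 0.05 3.98 0 0 0 0' | tail -3; python3 d.py; python3 -m inch '0 0 -0.01 0 0 -0.1 0; 0 0 -0.02 0 0 -0.2 0; 0 0 -0.03 0 0 -0.3 0; 0 0 -0.04 0 0 -0.4 0; 0 0 -0.05 0 0 -0.5 0' | tail -1; python3 d.py;
```

```text
ft_force: [0.9, -0.9, -2.0]
gripper_width: 0.068
finger_force: 58.6
p [0.5779 0.0047 0.2067] h 0.818 j [-0.128  0.126  1.68  -0.     1.334  0.625] F [ 0.9 -0.9 -2. ] M [-0.257 -0.115 -0.048] ff 58.61923858523369 0.06765774164453409 8.75
finger_force: 58.5
p [0.5782 0.0044 0.207 ] h 1.322 j [-1.280e-01  1.260e-01  1.680e+00 -1.000e-03  1.333e+00  1.200e-01] F [ 2.5 -2.6 -3.8] M [-0.424 -0.513 -0.114] ff 58.50629657506943 0.06402723759061592 9.1667
```

```bash
 python3 -m inch '0 0 -0.01 0 0 -0.1 0; 0 0 -0.02 0 0 -0.2 0; 0 0 -0.03 0 0 -0.3 0; 0 0 -0.04 0 0 -0.4 0; 0 0 -0.05 0 0 -0.5 0' | tail -1; python3 d.py;
```

```text
finger_force: 58.5
p [0.5786 0.0044 0.2074] h 1.823 j [-1.280e-01  1.260e-01  1.679e+00 -1.000e-03  1.333e+00 -3.800e-01] F [ 5.2 -3.  -5.7] M [-0.401 -0.816 -0.16 ] ff 58.52400541305542 0.06523158281599409 9.5833
```

```bash
 python3 -m inch '0 0.06 0.03 0 0 -0.1 0; 0 0.06 0.02 0 0 -0.2 0; 0 0.06 0.01 0 0 -0.3 0; 0 0.06 0 0 0 -0.4 0; 0 0.06 -0.01 0 0 -0.5 0; 0 0.06 -0.02 0 0 -0.6 0' | tail -1; python3 d.py;python3 -m inch '0 0 -0.01 0 0 -0.1 0; 0 0 -0.02 0 0 -0.2 0; 0 0 -0.03 0 0 -0.3 0; 0 0 -0.04 0 0 -0.4 0; 0 0 -0.05 0 0 -0.5 0; 0 0 -0.06 0 0 -0.6 0' | tail -1; python3 d.py
```

```text
finger_force: 58.7
p [0.5794 0.0047 0.2079] h 2.423 j [-0.128  0.127  1.677 -0.     1.334 -0.98 ] F [ 4.6 -1.5 -4.4] M [-0.318 -0.727 -0.109] ff 58.74553173780441 0.06255423976244658 10.0833
finger_force: 58.7
p [0.5795 0.005  0.2085] h 3.023 j [-0.128  0.126  1.676  0.     1.335 -1.58 ] F [ 4.4 -0.9 -4.4] M [-0.204 -0.885 -0.063] ff 58.7302029132843 0.067159103486846 10.5833
```

```bash
 python3 -m inch '0 0.1 0 0.01 0 0 0; -0.01 0.2 0 0.02 0 0 0' | tail -4; python3 d.py;python3 -m inch '0 0.1 0 0.01 0 0 0; -0.01 0.15 0 0.015 0 0 0' | tail -1; python3 d.py
```

```text
tool_rot: [[-0.992, 0.123, 0.001], [0.123, 0.992, -0.023], [-0.004, -0.022, -1.0]]
ft_force: [4.3, -6.3, -4.6]
gripper_width: 0.063
finger_force: 58.7
p [0.5796 0.0057 0.2085] h 3.018 j [-0.113  0.13   1.673 -0.023  1.336 -1.555] F [ 4.3 -6.3 -4.6] M [-1.034 -0.608  0.035] ff 58.74331444501877 0.06319347039719948 10.75
finger_force: 58.8
p [0.5799 0.0066 0.2085] h 3.018 j [-0.102  0.132  1.67  -0.04   1.336 -1.54 ] F [ 4.2 -8.1 -3.7] M [-1.451 -0.549  0.117] ff 58.75826150178909 0.06441246379654869 10.9167
```

```bash
 python3 -m inch '-0.05 -0.2 0.03 -0.02 0 0 0; -0.08 -0.35 0.05 -0.035 0 0 0; -0.08 -0.35 0.05 -0.035 0 0 0' | tail -1; python3 d.py;python3 -m inch '0 0 -0.01 0 0 -0.1 0; 0 0 -0.02 0 0 -0.2 0; 0 0 -0.03 0 0 -0.3 0; 0 0 -0.04 0 0 -0.4 0; 0 0 -0.05 0 0 -0.5 0;  0 0 -0.05 0 0 -0.5 0' | tail -1; python3 d.py
```

```text
finger_force: 59.5
p [0.5798 0.0044 0.2084] h 3.017 j [-1.290e-01  1.280e-01  1.675e+00  1.000e-03  1.336e+00 -1.576e+00] F [2.4 0.2 1.6] M [-0.097 -0.277  0.031] ff 59.518868029117584 0.05859178942481582 11.1667
finger_force: 59.6
p [0.5797 0.005  0.2088] h -2.762 j [-0.127  0.128  1.674  0.     1.337 -2.078] F [1.9 0.1 2.2] M [-0.192 -0.29   0.042] ff 59.59805577993393 0.0640762424111777 11.6667
```

```bash
 python3 -m inch '-0.05 0.09 0 0.009 0.005 0 0; -0.08 0.13 0 0.013 0.008 0 0;-0.08 0.13 0 0.013 0.008 0 0' | tail -1; python3 d.py;python3 -m inch '-0.05 0.09 0 0.009 0.005 0 0; -0.05 0.09 0 0.009 0.005 0 0' | tail -1; python3 d.py
```

```text
finger_force: 60.0
p [0.5799 0.006  0.2087] h -2.767 j [-0.116  0.131  1.671 -0.017  1.339 -2.057] F [ 1.7 -4.5  5. ] M [-0.855 -0.189  0.007] ff 59.95447665452957 0.06417512031098788 11.9167
finger_force: 60.0
p [0.58   0.0068 0.2087] h -2.767 j [-0.108  0.133  1.669 -0.028  1.339 -2.047] F [ 2.3 -5.7  5.2] M [-1.    -0.252  0.061] ff 59.98686879873276 0.0633121948445547 12.0833
```

```bash
 python3 -m inch '0.08 -0.13 0 -0.013 -0.008 0 0; 0.13 -0.22 -0.04 -0.022 -0.013 0 0; 0.13 -0.22 -0.05 -0.022 -0.013 0 0' | tail -1; python3 d.py;python3 -m inch '0 0 -0.01 0 0 -0.1 0; 0 0 -0.02 0 0 -0.2 0; 0 0 -0.03 0 0 -0.3 0; 0 0 -0.04 0 0 -0.4 0; 0 0 -0.04 0 0 -0.45 0; 0 0 -0.04 0 0 -0.45 0' | tail -1; python3 d.py
```

```text
finger_force: 59.9
p [0.5795 0.0049 0.2088] h -2.766 j [-1.280e-01  1.280e-01  1.674e+00  2.000e-03  1.338e+00 -2.075e+00] F [ 3.9 -1.3  3.8] M [-0.247 -0.54   0.095] ff 59.892079532146454 0.06364990648586151 12.3333
finger_force: 60.0
p [0.5794 0.0053 0.2091] h -2.313 j [-1.270e-01  1.280e-01  1.674e+00  1.000e-03  1.339e+00 -2.527e+00] F [ 2.6 -0.6  4.6] M [-0.249 -0.48   0.057] ff 60.01438021659851 0.06290092860563436 12.8333
```

```bash
 python3 -m inch '-0.08 0.05 0 0.005 0.008 0 0; -0.13 0.08 0 0.008 0.012 0 0;-0.13 0.08 0 0.008 0.012 0 0' | tail -1; python3 d.py;python3 -m inch '-0.08 0.05 0 0.005 0.008 0 0; -0.08 0.05 0 0.005 0.008 0 0' | tail -1; python3 d.py
```

```text
finger_force: 60.0
p [0.5795 0.0062 0.2091] h -2.317 j [-0.116  0.131  1.671 -0.016  1.34  -2.509] F [ 3.2 -2.7  4.8] M [-0.632 -0.404  0.005] ff 60.016930103302 0.06843659055344828 13.0833
finger_force: 60.0
p [0.5797 0.0069 0.2091] h -2.317 j [-0.109  0.133  1.669 -0.026  1.341 -2.499] F [ 1.  -3.6  5.5] M [-0.749 -0.36   0.044] ff 60.009460151195526 0.07235788466696862 13.25
```

```bash
 python3 -m inch '-0.08 0.05 0 0.005 0.008 0 0; -0.08 0.05 0 0.005 0.008 0 0' | tail -1; python3 d.py;python3 -m inch '-0.08 0.05 0 0.005 0.008 0 0; -0.08 0.05 0 0.005 0.008 0 0' | tail -1; python3 d.py
```

```text
finger_force: 60.0
p [0.5799 0.0082 0.2091] h -2.317 j [-0.102  0.135  1.666 -0.035  1.342 -2.49 ] F [ 2.6 -1.1  4.9] M [-0.376 -0.455  0.078] ff 60.02834290266037 0.06724872875713306 13.4167
finger_force: 60.0
p [0.5801 0.0091 0.2091] h -2.317 j [-0.095  0.137  1.664 -0.045  1.343 -2.481] F [ 2.6 -1.8  5. ] M [-0.522 -0.422  0.012] ff 60.03164738416672 0.06344408513507344 13.5833
```

```bash
 python3 -m inch '-0.08 0.05 0 0.005 0.008 0 0; -0.16 0.1 0.01 0.01 0.016 0 0; -0.16 0.1 0.01 0.01 0.016 0 0' | tail -1; python3 d.py;python3 -m inch '-0.08 0.05 0 0.005 0.008 0 0; -0.16 0.1 0.01 0.01 0.016 0 0; -0.16 0.1 0.01 0.01 0.016 0 0' | tail -1; python3 d.py
```

```text
finger_force: 60.1
p [0.5803 0.01   0.2091] h -2.318 j [-0.082  0.142  1.66  -0.066  1.346 -2.462] F [ 1.4 -5.7  5.5] M [-1.034 -0.293  0.044] ff 60.06507486104965 0.06553411751973422 13.8333
finger_force: 60.2
p [0.5805 0.0112 0.209 ] h -2.319 j [-0.068  0.147  1.655 -0.086  1.349 -2.444] F [ 0.1 -6.8  8.2] M [-1.269 -0.019  0.099] ff 60.155548453330994 0.06546683324572457 14.0833
```

```bash
 python3 -m inch '0.3 -0.2 0 -0.02 -0.03 0 0; 0.69 -0.43 -0.02 -0.043 -0.068 0 0; 0.69 -0.43 -0.02 -0.043 -0.068 0 0; 0.69 -0.43 -0.02 -0.043 -0.068 0 0' | tail -1; python3 d.py; python3 -m inch '0 0 0 0 0 0 3; 0 0 0 0 0 0 3;0 0 0 0 0 0 3; 0 0 -1.5 0 0 0 3; 0 0 -3 0 0 0 3; 0 0 -4 0 0 0.12 3; 0 0 -4 0 0 0.24 3; 0 0 -4 0 0 0.36 3; 0 0 -4 0 0 0.48 3; 0 0 -4 0 0 0.6 3; 0 0 -4 0 0 0.72 3; 0 0 -4 0 0 0.84 3' | tail -1; python3 -m inch '0 0 0 0 0 0.12 3; 0 0 0 0 0 0.24 3; 0 0 0 0 0 0.36 3; 0 0 0 0 0 0.48 3; 0 0 0 0 0 0.6 3; 0 0 0 0 0 0.72 3; 0 0 0 0 0 0.84 3;  0 0 0 0 0 0.96 3; 0 0 0 0 0 1.08 3; 0 0 0 0 0 1.2 3; 0 0 0 0 0 1.3 3; 0 0 0 0 0 1.3 3' | tail -1;  python3 d.py; python3 -c "
from h import *
im,d,P=cap('wrist','w4')
cv2.imwrite('pics/c4.png',cv2.resize(im[170:400,150:410],None,fx=3,fy=2.6,interpolation=cv2.INTER_CUBIC)[:,:,::-1])"; python3 n.py pics/w4.npz .5785 .0045
```

```text
finger_force: 59.8
p [0.5791 0.0041 0.2092] h -2.318 j [-1.280e-01  1.280e-01  1.674e+00 -1.000e-03  1.340e+00 -2.523e+00] F [ 3.5 -3.   3.3] M [-0.617 -0.513 -0.011] ff 59.80555236339569 0.07009248841692592 14.4167
finger_force: 0.0
finger_force: 0.0
p [0.5782 0.0057 0.2481] h 1.825 j [-0.126  0.1    1.63   0.     1.414 -0.381] F [-0.4 -0.   0.4] M [0.019 0.03  0.013] ff 0.0 0.3503271540567029 16.4167
1436 ((581.7632446289062, 6.8722381591796875), (57.02253723144531, 13.090036392211914), 43.60969161987305) zpct [0.2146 0.2182 0.219  0.2194 0.2199]
lid 0.18099610304408814 8015
```

View pics/c4.png

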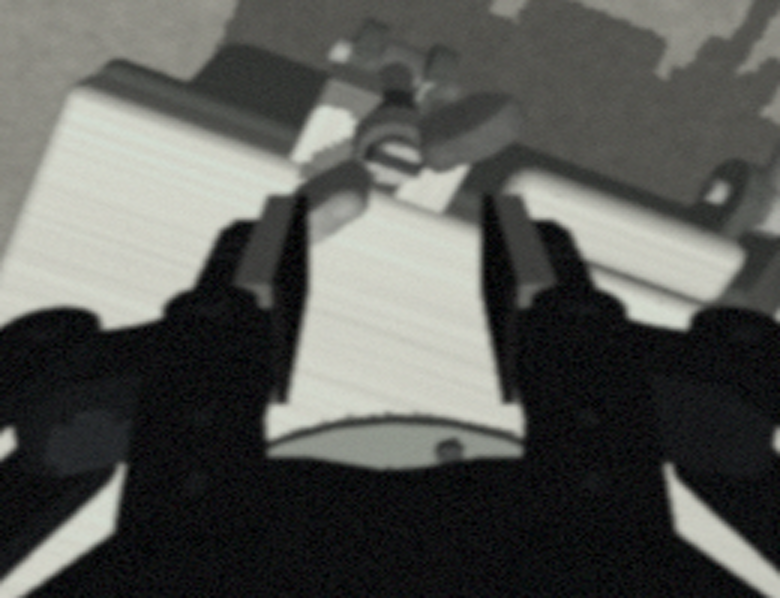

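The view shows the nut released and undamaged, with the bolt end at crop (393,152) and clear of the wings. The nut has risen 2.9 mm since the last look, as expected. I'll regrip and give it a little more.

```bash
python3 -m inch '0 0 0 0 0 0.12 3; 0 0 0 0 0 0.24 3; 0 0 0 0 0 0.36 3; 0 0 0 0 0 0.48 3; 0 0 0 0 0 0.6 3; 0 0 0 0 0 0.72 3; 0 0 0 0 0 0.84 3;  0 0 0 0 0 0.96 3; 0 0 0 0 0 1 3; 0 0 0 0 0 1 3' | tail -1;  python3 d.py; python3 -m inch '-0.05 0.08 2 0 0 0 3; -0.05 0.08 3.88 0 0 0 3; -0.05 0.08 3.88 0 0 0 3;  -0.05 0.08 3.88 0 0 0 1; -0.05 0.08 3.88 0 0 0 0; -0.05 0.08 3.88 0 0 0 0; -0.05 0.08 3.88 0 0 0 0; -0.05 0.08 3.88 0 0 0 0' | tail -3; python3 d.py; python3 -m inch '0 0 -0.01 0 0 -0.1 0; 0 0 -0.02 0 0 -0.2 0; 0 0 -0.03 0 0 -0.3 0; 0 0 -0.04 0 0 -0.4 0; 0 0 -0.04 0 0 -0.4 0' | tail -1; python3 d.py;
```

```text
finger_force: 0.0
p [0.5786 0.0054 0.2486] h 0.83 j [-0.127  0.1    1.629  0.     1.414  0.614] F [-0.   1.3 -0.2] M [ 0.021 -0.012 -0.041] ff 0.0 0.3502354765203408 17.3
ft_force: [-1.1, 0.5, -0.8]
gripper_width: 0.061
finger_force: 58.8
p [0.5795 0.0041 0.211 ] h 0.828 j [-0.129  0.127  1.671  0.     1.343  0.614] F [-1.1  0.5 -0.8] M [-0.017  0.122 -0.017] ff 58.76149445772171 0.06138179618967952 17.9667
finger_force: 59.0
p [0.5792 0.0043 0.2113] h 1.232 j [-0.129  0.127  1.671  0.     1.344  0.21 ] F [-2.1  1.4 -0.3] M [0.147 0.29  0.102] ff 58.966378569602966 0.05865319931277366 18.3833
```

```bash
 python3 -m inch '0.1 -0.02 0 -0.002 -0.01 0 0; 0.2 -0.04 0 -0.003 -0.02 0 0; 0.2 -0.04 0 -0.003 -0.02 0 0' | tail -1; python3 d.py;  python3 -m inch '0.1 -0.02 0 -0.002 -0.01 0 0; 0.2 -0.04 0 -0.003 -0.02 0 0; 0.2 -0.04 0 -0.003 -0.02 0 0' | tail -1; python3 d.py
```

```text
finger_force: 59.3
p [0.5797 0.0063 0.2112] h 1.226 j [-0.113  0.131  1.666 -0.022  1.345  0.237] F [-3.6 -0.7  2. ] M [-0.143  0.563 -0.034] ff 59.289970099925995 0.05812033978727374 18.6333
finger_force: 59.6
p [0.5801 0.0083 0.2111] h 1.228 j [-0.098  0.136  1.662 -0.042  1.348  0.255] F [-3.1 -0.9  5. ] M [-0.193  0.645 -0.041] ff 59.58677977323532 0.06091206174002978 18.8833
```

Fy is below 1 N at 4 mm, so the bolt is moving freely. I'll go on gently.

```bash
 python3 -m inch '0.1 -0.02 0.01 -0.002 -0.01 0 0; 0.2 -0.04 0.02 -0.003 -0.02 0 0; 0.2 -0.04 0.02 -0.003 -0.02 0 0' | tail -1; python3 d.py;  python3 -m inch '0.1 -0.02 0.01 -0.002 -0.01 0 0; 0.2 -0.04 0.02 -0.003 -0.02 0 0; 0.2 -0.04 0.02 -0.003 -0.02 0 0' | tail -1; python3 d.py
```

```text
finger_force: 59.8
p [0.5804 0.0099 0.2111] h 1.227 j [-0.083  0.141  1.657 -0.064  1.35   0.274] F [-4.5 -1.9  5.3] M [-0.398  0.741  0.047] ff 59.78857934474945 0.059806087544023646 19.1333
finger_force: 59.9
p [0.5807 0.0116 0.2109] h 1.227 j [-0.068  0.146  1.652 -0.084  1.353  0.294] F [-5.  -3.   6.8] M [-0.509  0.768 -0.05 ] ff 59.88336682319641 0.06314923330028072 19.3833
```

```bash
 python3 -m inch '0.1 -0.02 -0.04 -0.002 -0.01 0 0; 0.2 -0.04 -0.08 -0.003 -0.02 0 0; 0.2 -0.04 -0.08 -0.003 -0.02 0 0' | tail -1; python3 d.py;  python3 -m inch '0.1 -0.02 0 -0.002 -0.01 0 0; 0.2 -0.04 0 -0.003 -0.02 0 0; 0.2 -0.04 0 -0.003 -0.02 0 0' | tail -1; python3 d.py
```

```text
finger_force: 59.4
p [0.5808 0.0133 0.2109] h 1.227 j [-0.053  0.152  1.647 -0.105  1.358  0.313] F [-3.9 -4.   3.6] M [-0.706  0.631 -0.041] ff 59.3860924243927 0.057781794292742654 19.6333
finger_force: 59.4
p [0.5811 0.0151 0.2108] h 1.226 j [-0.039  0.158  1.642 -0.126  1.362  0.332] F [-3.  -5.6  3.5] M [-0.855  0.641 -0.043] ff 59.376534819602966 0.05773597511576746 19.8833
```

```bash
 python3 -m inch '-0.2 0.04 0 0.003 0.02 0 0; -0.5 0.09 0 0.009 0.05 0 0; -0.5 0.09 0 0.009 0.05 0 0' | tail -1; python3 d.py;  python3 -m inch '0 0 -0.01 0 0 -0.1 0; 0 0 -0.02 0 0 -0.2 0; 0 0 -0.03 0 0 -0.3 0; 0 0 -0.03 0 0 -0.3 0' | tail -1; python3 d.py
```

```text
finger_force: 59.3
p [0.5804 0.0116 0.2111] h 1.227 j [-0.077  0.144  1.654 -0.068  1.353  0.281] F [-2.9  1.6  2. ] M [0.311 0.29  0.05 ] ff 59.28214073181152 0.06090071534914244 20.1333
finger_force: 59.3
p [0.5801 0.0114 0.2113] h 1.531 j [-0.076  0.144  1.653 -0.072  1.355 -0.02 ] F [-2.6  0.3  3.1] M [0.042 0.513 0.001] ff 59.34935599565506 0.05740070926144203 20.4667
```

```bash
 python3 -m inch '0.2 0.02 0 0.002 -0.02 0 0; 0.4 0.05 0.01 0.005 -0.04 0 0; 0.4 0.05 0.01 0.005 -0.04 0 0' | tail -1; python3 d.py;  python3 -m inch '0.1 0.01 0 0.001 -0.01 0 0; 0.2 0.02 0 0.002 -0.02 0 0; 0.2 0.02 0 0.002 -0.02 0 0' | tail -1; python3 d.py
```

```text
finger_force: 59.4
p [0.5808 0.0153 0.211 ] h 1.526 j [-0.045  0.155  1.644 -0.115  1.361  0.026] F [-3.2 -1.2  2.3] M [-0.286  0.496  0.043] ff 59.370608031749725 0.05781888776342802 20.7167
finger_force: 59.3
p [0.5811 0.0169 0.2108] h 1.528 j [-0.031  0.161  1.64  -0.134  1.364  0.043] F [-3.7 -2.2  3.5] M [-0.581  0.612 -0.014] ff 59.34876948595047 0.05922090977858108 20.9667
```

```bash
 python3 -m inch '0.2 0.02 0 0.002 -0.02 0 0; 0.3 0.03 0 0.003 -0.03 0 0; 0.3 0.03 0 0.003 -0.03 0 0' | tail -1; python3 d.py;  python3 -m inch '0.2 0.02 0 0.002 -0.02 0 0; 0.3 0.03 0 0.003 -0.03 0 0; 0.3 0.03 0 0.003 -0.03 0 0' | tail -1; python3 d.py
```

```text
finger_force: 59.3
p [0.5816 0.0201 0.2103] h 1.529 j [-0.009  0.17   1.633 -0.164  1.369  0.07 ] F [-3.8 -2.2  2.7] M [-0.456  0.513  0.015] ff 59.28186982870102 0.05789787653153877 21.2167
finger_force: 59.2
p [0.5821 0.0236 0.2096] h 1.53 j [ 0.013  0.18   1.626 -0.192  1.375  0.097] F [-2.3 -1.5  1.3] M [-0.22   0.391 -0.06 ] ff 59.16369616985321 0.06022271645436248 21.4667
```

```bash
 python3 -m inch '0.3 0.04 0 0.004 -0.03 0 0; 0.6 0.07 0.02 0.007 -0.06 0 0; 0.8 0.1 0.03 0.01 -0.08 0 0; 0.8 0.1 0.03 0.01 -0.08 0 0' | tail -1; python3 d.py;  python3 -m inch '0.5 0.06 0.01 0.006 -0.05 0 0; 1.03 0.12 0.05 0.012 -0.1 0 0; 1.03 0.12 0.05 0.012 -0.1 0 0' | tail -1; python3 d.py
```

```text
finger_force: 59.1
p [0.5834 0.0323 0.2074] h 1.534 j [ 0.069  0.214  1.603 -0.267  1.397  0.167] F [-1.5  0.9  0.2] M [ 0.296  0.169 -0.083] ff 59.068680703639984 0.06017607827283035 21.8
finger_force: 59.4
p [0.585  0.0425 0.2037] h 1.54 j [ 0.136  0.263  1.573 -0.358  1.432  0.249] F [ 0.   0.8 -1.2] M [ 0.359  0.027 -0.046] ff 59.41717565059662 0.055821298873414 22.05
```

```bash
 python3 -m inch '1.03 0.12 0.05 0.012 -0.1 0 0; 2.05 0.25 0.21 0.024 -0.2 0 0; 3.06 0.37 0.46 0.036 -0.3 0 0; 3.06 0.37 0.46 0.036 -0.3 0 0' | tail -1; python3 d.py;  python3 -m inch '1.03 0.12 0.05 0.012 -0.1 0 0; 2.05 0.25 0.21 0.024 -0.2 0 0; 3.06 0.37 0.46 0.036 -0.3 0 0; 3.06 0.37 0.46 0.036 -0.3 0 0' | tail -1; python3 d.py
```

```text
finger_force: 60.9
p [0.5896 0.0713 0.1853] h 1.572 j [ 0.303  0.454  1.463 -0.593  1.571  0.445] F [ 2.5 -0.1 -4.8] M [ 0.574 -0.337  0.159] ff 60.86347997188568 0.05782561763376489 22.3833
finger_force: 62.6
p [0.5926 0.0919 0.1595] h 1.642 j [ 0.414  0.682  1.338 -0.785  1.736  0.567] F [ 5.4  1.2 -4.1] M [ 0.624 -0.668  0.73 ] ff 62.613361179828644 0.05771796217883574 22.7167
```

```bash
 python3 -m inch '0 0.08 0 0 0 0 0; 0 0.08 0 0 0 0 3; 0 0.08 0 0 0 0 3; 0 0.08 0 0 0 0 3; 0 0.08 -2 0 0 0 3; 0 0.08 -5 0 0 0 3;0 0.08 -8 0 0 0 3; 0 0.08 -8 0 0 0 3' | tail -1; python3 d.py .5926 .0919 .26;python3 -c "
from h import *
s=arm.state(); R=np.array(s['tool_rot']); print(R.round(3))
im,d,P=cap('wrist','w5')
cv2.imwrite('pics/c5.png',im[:,:,::-1])"
```

```text
finger_force: 0.0
p [0.6062 0.1568 0.2162] h 1.614 j [ 0.483  0.713  1.17  -0.766  1.872  0.531] F [1.4 0.3 1.2] M [ 0.371 -0.077  0.008] ff 0.0 0.35034495050752296 23.3833
delta cm [-7.27 -1.16  3.  ]
[[-0.024  0.991 -0.13 ]
 [ 0.572 -0.093 -0.815]
 [-0.82  -0.094 -0.565]]
```

View pics/c5.png

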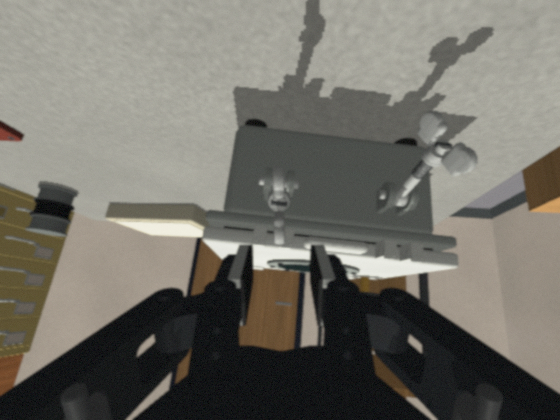

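The bolt stays where I left it, end-on at (280,190) with its wings in the swing plane. The lid is still shut. Next I'll set the tool upright with the fingers closed, and press the upper wing down in the swing plane.

```bash
cat > g.py <<'E'
import sys
from h import *
from scipy.spatial.transform import Rotation as Ro
s=arm.state(); R=np.array(s['tool_rot']); p=np.array(s['eef_pos'])
T=np.array([[.16,.987,0],[.987,-.16,0],[0,0,-1]]).T
print('shift',(R.T@(np.array(sys.argv[1:4],float)-p)*100).round(2),'rot',Ro.from_matrix(R.T@T).as_rotvec().round(3))
E
python3 g.py .591 .0785 .26
```

```text
shift [-8.08 -1.19  3.88] rot [-0.056  0.971  0.108]
```

```bash
 python3 -m inch '-3.3 -0.4 -2.3 -0.006 0.1 0.01 0; -5 -0.6 -1 -0.012 0.2 0.02 0; -8.1 -1.2 3.9 -0.056 0.97 0.11 0; -8.1 -1.2 3.9 -0.056 0.97 0.11 0;-8.1 -1.2 3.9 -0.056 0.97 0.11 0;-8.1 -1.2 3.9 -0.056 0.97 0.11 0;-8.1 -1.2 3.9 -0.056 0.97 0.11 0;-8.1 -1.2 3.9 -0.056 0.97 0.11 0;-8.1 -1.2 3.9 -0.056 0.97 0.11 0;-8.1 -1.2 3.9 -0.056 0.97 0.11 0;-8.1 -1.2 3.9 -0.056 0.97 0.11 0'; python3 g.py .591 .0785 .215
```

```text
clock: 24.35
eef_pos: [0.5889, 0.075, 0.257]
tool_rot: [[0.166, 0.986, -0.005], [0.986, -0.166, -0.006], [-0.007, -0.004, -1.0]]
ft_force: [0.6, 0.0, -0.1]
gripper_width: 0.0
finger_force: 0.0
shift [0.41 0.17 4.2 ] rot [-0.004  0.007 -0.006]
```

```bash
cat > q.py <<'E'
import sys
from h import *
im,d,P=cap('wrist',sys.argv[1]) if len(sys.argv)<3 else cap('top',sys.argv[1])
v,u=np.mgrid[0:420,0:560]; T=np.array(P['world_from_camera'])
c=np.stack([(u-P['cx'])/P['fx']*d,-(v-P['cy'])/P['fy']*d,-d],-1); w=c@T[:3,:3].T+T[:3,3]
a=np.array([.16,.987]); b=np.array([.987,-.16]); r=w[...,:2]-[.579,.0045]; A=r@a; B=r@b
m=(A>.02)&(A<.13)&(abs(B)<.04)&(w[...,2]>.03)&(w[...,2]<.22)&(d>0)
print('n',m.sum())
for lo in np.arange(.02,.13,.01):
    k=m&(A>=lo)&(A<lo+.01)
    if k.sum()>3:
        i=w[k][:,2]; t=i>np.percentile(i,90)-.003; print(lo.round(2),'zmax',np.percentile(i,97).round(4),'B',np.median(B[k][t]).round(4),k.sum())
E
python3 q.py w6
```

```text
n 1198
0.02 zmax 0.135 B -0.0003 53
0.03 zmax 0.1415 B 0.0001 84
0.04 zmax 0.1483 B -0.003 49
0.05 zmax 0.1817 B 0.0032 53
0.06 zmax 0.192 B 0.0038 188
0.07 zmax 0.1929 B 0.003 284
0.08 zmax 0.1885 B 0.0023 242
0.09 zmax 0.161 B -0.0014 145
0.1 zmax 0.156 B -0.0022 100
```

```bash
 python3 -m inch '0.4 0.4 3 0 0 0 0; 0.4 0.4 5.5 0 0 0 0; 0.4 0.4 6.2 0 0 0 0; 0.6 0.4 6.7 0 0 0 0; 0.8 0.4 7.2 0 0 0 0; 1.1 0.4 7.7 0 0 0 0' | tail -4; python3 d.py;  python3 -m inch '0.2 0 0.5 0 0 0 0; 0.4 0 1 0 0 0 0; 0.7 0 1.5 0 0 0 0;0.9 0 2 0 0 0 0; 1.1 0 2.5 0 0 0 0' | tail -4; python3 d.py
```

```text
tool_rot: [[0.162, 0.987, -0.004], [0.987, -0.162, -0.005], [-0.006, -0.003, -1.0]]
ft_force: [-1.0, -0.1, -0.3]
gripper_width: -0.003
finger_force: 0.0
p [0.5955 0.0871 0.1808] h 1.408 j [ 0.017  0.209  1.637 -0.006  1.3    0.182] F [-1.  -0.1 -0.3] M [ 0.022 -0.056  0.057] ff 0.0 -0.003168508662632461 24.9
tool_rot: [[0.163, 0.987, -0.005], [0.987, -0.163, -0.005], [-0.006, -0.004, -1.0]]
ft_force: [0.3, 0.4, 0.3]
gripper_width: -0.001
finger_force: 0.3
p [0.5966 0.0975 0.1547] h 1.407 j [ 0.034  0.241  1.651 -0.005  1.255  0.199] F [0.3 0.4 0.3] M [ 0.074 -0.055 -0.059] ff 0.321801183745265 -0.0014056088363354066 25.3167
```

```bash
python3 q.py w7; python3 -c "
import cv2
im=cv2.imread('pics/w7.png'); cv2.imwrite('pics/c7.png',cv2.resize(im[100:350,180:400],None,fx=2.4,fy=2.4))"
```

```text
n 12578
0.02 zmax 0.118 B 0.0017 28
0.08 zmax 0.2194 B -0.0228 1910
0.09 zmax 0.2129 B 0.0062 1552
0.1 zmax 0.2188 B -0.0216 8949
0.11 zmax 0.2199 B 0.0064 139
```

View pics/c7.png

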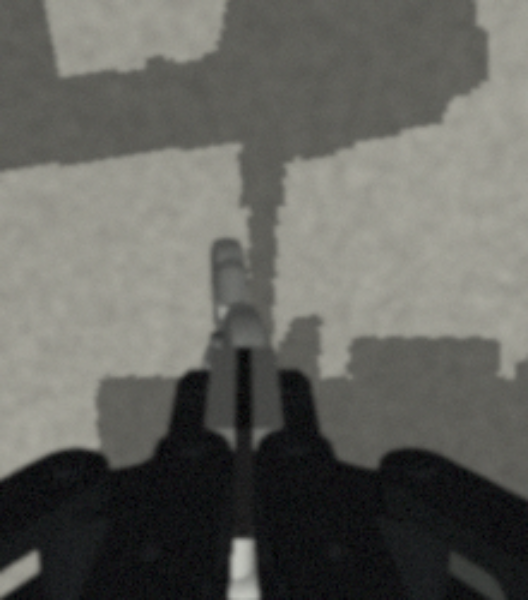

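The crop shows the bolt following. The upper wing is under the fingertips at crop (243,325), and the other wing is below and in front of it. I'll carry on down to the stop, watching Fz.

```bash
 python3 -m inch '0.2 0 0.6 0 0 0 0; 0.4 0 1.2 0 0 0 0; 0.6 0 1.8 0 0 0 0; 0.7 0 2.3 0 0 0 0; 0.7 0 2.3 0 0 0 0' | tail -3; python3 d.py;  python3 -m inch '0.1 0 0.3 0 0 0 0; 0.1 0 0.5 0 0 0 0; 0.1 0 0.5 0 0 0 0' | tail -4; python3 d.py
```

```text
ft_force: [-0.7, -0.1, -0.8]
gripper_width: -0.001
finger_force: 0.0
p [0.5965 0.1042 0.1301] h 1.408 j [ 0.045  0.271  1.664 -0.005  1.215  0.211] F [-0.7 -0.1 -0.8] M [ 0.025  0.04  -0.003] ff 0.0 -0.0009348379989516184 25.7833
tool_rot: [[0.163, 0.987, -0.006], [0.987, -0.163, -0.005], [-0.006, -0.005, -1.0]]
ft_force: [-0.1, -0.0, -0.7]
gripper_width: -0.002
finger_force: 0.0
p [0.5975 0.105  0.1266] h 1.407 j [ 0.047  0.275  1.665 -0.005  1.207  0.212] F [-0.1 -0.  -0.7] M [0.035 0.084 0.027] ff 0.0 -0.0018793311363150612 26.0333
```

```bash
 python3 -m inch '0 0 0.2 0 0 0 0; 0 0 0.3 0 0 0 0; 0 0 0.3 0 0 0 0' | tail -5|head -1; python3 d.py;  python3 -m inch '0 0 0.1 0 0 0 0; 0 0 0.2 0 0 0 0; 0 0 0.2 0 0 0 0' | tail -4; python3 d.py;  python3 q.py w8 | head -3
```

```text
eef_pos: [0.5976, 0.105, 0.1239]
p [0.5976 0.105  0.1239] h 1.407 j [ 0.047  0.278  1.667 -0.005  1.202  0.212] F [ 0.4  0.2 -0.4] M [ 0.061 -0.043  0.078] ff 0.0 -4.4073330987964606e-05 26.2833
tool_rot: [[0.163, 0.987, -0.004], [0.987, -0.163, -0.005], [-0.005, -0.004, -1.0]]
ft_force: [0.1, 0.2, 2.8]
gripper_width: -0.004
finger_force: 1.4
p [0.598  0.1051 0.1225] h 1.407 j [ 0.047  0.28   1.668 -0.005  1.199  0.212] F [0.1 0.2 2.8] M [-0.006  0.137 -0.014] ff 1.4328317425679415 -0.0037993124008739725 26.5333
n 35531
0.02 zmax 0.1076 B 0.0045 6
0.03 zmax 0.1088 B 0.0019 151
```

```bash
 python3 -m inch '0 0 0.1 0 0 0 0; 0 0 0.15 0 0 0 0; 0 0 0.15 0 0 0 0' | tail -5|head -1; python3 d.py;  python3 -m inch '0 0 0.1 0 0 0 0; 0 0 0.15 0 0 0 0; 0 0 0.15 0 0 0 0' | tail -4; python3 d.py
```

```text
eef_pos: [0.5986, 0.1051, 0.122]
p [0.5986 0.1051 0.122 ] h 1.407 j [ 0.047  0.281  1.667 -0.005  1.196  0.212] F [-1.7  0.4  8.1] M [0.055 0.25  0.01 ] ff 3.820852618664503 0.002004642256765958 26.8333
tool_rot: [[0.163, 0.987, -0.001], [0.987, -0.163, -0.005], [-0.005, 0.0, -1.0]]
ft_force: [-0.5, 0.6, 11.3]
gripper_width: -0.001
finger_force: 5.5
p [0.5996 0.1051 0.1216] h 1.407 j [ 0.047  0.282  1.667 -0.005  1.193  0.212] F [-0.5  0.6 11.3] M [0.027 0.175 0.009] ff 5.494286064058542 -0.0005902456749225739 27.0833
```

```bash
 python3 -m inch '0 0 -1 0 0 0 0; 0 0 -4 0 0 0 0; 0 0 -8 0 0 0 0; 0 0 -12 0 0 0 0;0 0 -13 0 0 0 0; 0 0 -13 0 0 0 0' | head -2; python3 q.py w9; python3 -c "
import cv2
im=cv2.imread('pics/w9.png'); cv2.imwrite('pics/c9.png',cv2.resize(im[100:350,120:440],None,fx=2.4,fy=2.4))"
```

```text
clock: 27.58
eef_pos: [0.6008, 0.1058, 0.2545]
n 878
0.04 zmax 0.1066 B 0.0 45
0.05 zmax 0.1058 B 0.0001 102
0.06 zmax 0.1041 B 0.0001 111
0.07 zmax 0.1052 B 0.0002 124
0.08 zmax 0.1203 B 0.0045 122
0.09 zmax 0.1222 B 0.0045 163
0.1 zmax 0.1229 B 0.0055 167
0.11 zmax 0.1188 B 0.0046 44
```

View pics/c9.png

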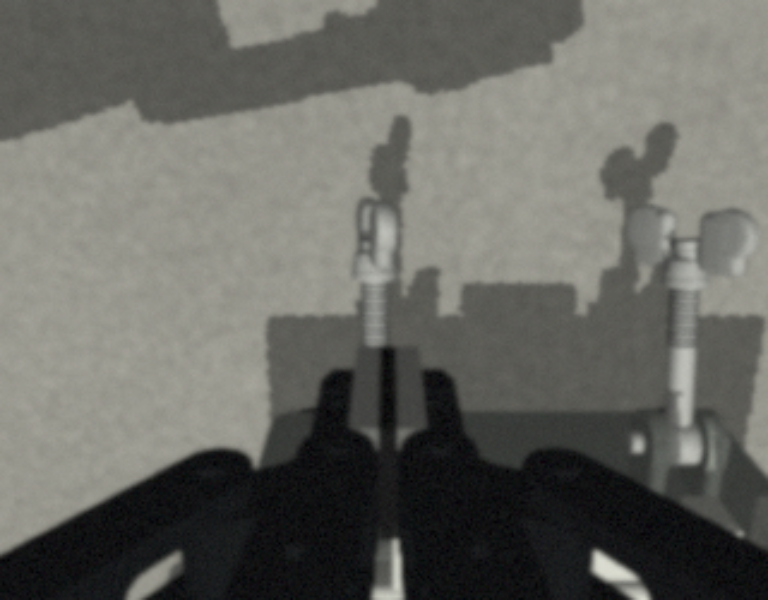

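The bolt lies level with the fixed one and against its stop. The wing top is at z = 0.1225, as it should be at 1.75 rad, and the rod and thread are clear from crop (375,345) up to the nut at (375,235). The lid is shut and the tool is clear.

```bash
python3 -c "
from workcell import arm
print(arm.hand_in())"
```

```text
the job is handed in; nothing more can be done
None
```

The job is handed in: I loosened the wing nut about 0.96 turn until the bolt passed the lip without being forced, with no sign of the nut reaching the captive pin, then swung the bolt out and folded it to its stop, leaving the lid shut and the bench items alone.

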